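# Pack the grinder and the tin into their foam gift boxes

### The arm

A 7-joint arm with a two-finger parallel gripper is mounted at the origin on the work surface. World frame = base frame: x ahead of the robot, y to its left, z up, the work surface at z = 0. Lengths are in m, angles in rad, forces in N, time in s.
With the tool pointing down it reaches from about 0.4 to 0.85 m from the base axis. Payload 4.5 kg.
Tool frame: the origin (TCP) lies where the fingers leave the gripper's body, on its centre line; the fingertips stand 64 mm ahead of it and the grasp point (between the pads) lies 45 mm ahead of it; z points along the fingers, y is the line along which they close (so a half turn about z gives the same grasp; the last joint's range is limited). The gripper opens to 88 mm and grips with 3 to 60 N. Pads are 18 mm wide; open, the fingers measure 123 mm over their backs; the gripper's body (75 mm by 187 mm) begins 45 mm behind the grasp point.
Start: joints at [-1.171, 0.689, -0.195, 1.565, 0.157, 0.902, -0.215], TCP at [0.224, 0.584, 0.303] pointing down, gripper open.
Joint ranges: [-3.01, 3.01], [-0.46, 2.08], [-1.47, 1.51], [0.13, 2.56], [-1, 4.14], [0.04, 2.09], [-2.66, 2.66]. Speed limits (rad/s): [2.57, 2.57, 3.14, 3.14, 3.14, 3.14, 3.14].

### API

Orientations are given as a unit quaternion [x, y, z, w].
In Python, from plant import r gives the robot as it stands.
- The arm moves only by the tool play_rows, never from a script. Its arguments are lists of equal length, an entry for each row: "translation": the shift along the tool's x, y, z in m, a list of three; "delta_rot": the turn, a rotation vector about the tool's x, y, z in degrees, a list of three; "grip": the opening, from -1 (shut) to 1 (fully open). In form: {"translation": [[x, y, z], ...], "delta_rot": [[rx, ry, rz], ...], "grip": [grip, ...]}. A call has 1 to 20 rows; each row shifts and turns the commanded pose from where the row before left it, along the tool's axes as they then stand; what a row does not reach is not made up. A row lasts 1/8 s, in which the tool goes at most 62.5 mm and 10.7 degrees, less where a joint would pass 70% of its speed; a pose out of reach is approached as far as the arm can. A call with a gripper value outside its range is refused whole. The fingers move at their own pace and stop on an object; "squeeze" is the grip in N (left out, the last holds). Time passes only in rows, so rows that do not move let the fingers close. It gives the time, the measured TCP pose, the force, the opening and the grip force at its end, in the units of the state.
- r.get_state(): the state, without advancing time (a new reading comes with each control period).
- r.snapshot(name): name is "scene" or "side" or "wrist"; returns the picture (384x512x3 uint8, blue, green, red); there is no depth.
- r.get_calibration(name): a dict with "intrinsics" (3x3 intrinsics, pixels), "k1" (the pictures are not rectified: a ray, as slopes to the right and down, at radius r is drawn at 1 + k1 r^2 times it, then the intrinsics apply), "eye" and "rotation" of the camera in the world. Camera axes: x right, y up, looking along -z (the intrinsics and any distortion apply to the point x, -y, -z); pixel columns grow to the right and rows downward; lengths in m; the calibration is good to about 2 mm. A picture is of the moment at which its call begins: read the wrist's pose just before it. get_calibration takes no time and is no camera call; for the wrist camera it gives the pose at the moment of the call.
- r.finish_job(): hands the job in; it is judged then, once.
Trained networks look in the newest picture that a camera, given by its name, has taken for a name from the list of things; names that differ only in an ending like _2 or _b are one class to them, and where a whole thing is asked for, a point or a joint stands for the part that bears it (a point fixed in the world has none). Each returns a list of dicts, best first, with "confidence" (0 to 1); they miss things now and then, are a little off and sometimes report something else, mostly with a low value. They report only what shows in the picture. A call takes as long as a camera call. They do not tell look-alikes from the thing itself.
- r.look_for(camera, target): "point" ([x, y, z] in m, in world coordinates, good to about 4 mm: the middle of the surface that is visible of it).
- r.silhouettes(camera, target): "pixels" (384x512 bool, what is visible of it).
The state is a dict: "clock": time; "q": joint angles; "qd": joint speeds; "joint_torque": joint torques, N m; "tool_pos": TCP position; "eef_rot": TCP orientation; "contact_force": force on the tool from outside, world axes, zero at the start; "moment": the same for the moment, N m; "opening": opening from 0.0 (shut) to 1.0 (fully open); "finger_force": force on a finger pad.
Only numpy, scipy, OpenCV 4.12 (cv2) and the standard library are available. Lean on these libraries where they do the work, as an engineer would, in place of code of your own. Each camera call takes 0.05 s, during which the arm holds its last target. There are 200 camera calls.

### The job

Pack the gift set on the shop counter in this order: press the orange cup fully home into the foam cutout of the red box, set the silver ring on it and then the black lid on the ring, each seated flat with its spigot inside the part below. After that press the blue tin fully home into the foam of the yellow box and close it with the white cap. Leave the green grinder standing where it is, and let everything go.

Things in the scene. Friction and masses are not known exactly. Their poses are not given: they have to be found in the camera images.
- grinder_box: Red gift box, larger cutout, for the orange cup. Fixed, outside 100 x 100 x 26 mm, thin red walls, filled to the rim with grey foam. Central round cutout 56 mm across, 16 mm deep, mouth bevelled 3 mm. Four pale springy foam ribs narrow it to 49 mm: the cup (52 mm) must be pressed (about 4 to 8 N) down to the cutout's floor; the ribs then hold it. Origin: centre of underside, z up.
- grinder_box_floor (a point): Centre of the cutout's floor in the red box, 10 mm above the counter, z up. The cup pressed home has its origin here.
- tin_box: Yellow gift box, smaller cutout, for the blue tin. Fixed, outside 100 x 100 x 26 mm, thin yellow walls, filled to the rim with grey foam. Central round cutout 46 mm across, 16 mm deep, mouth bevelled 3 mm. Four pale springy foam ribs narrow it to 39 mm: the tin (42 mm) must be pressed (about 4 to 8 N) down to the cutout's floor; the ribs then hold it. Origin: centre of underside, z up.
- tin_box_floor (a point): Centre of the cutout's floor in the yellow box, 10 mm above the counter, z up. The tin pressed home has its origin here.
- cup: Orange plastic cup, the bottom part of a spice grinder: open on top, outside diameter 52 mm, height 28 mm, bore 44 mm wide and 14 mm deep, the lowest 6 mm of the outside tapered to 48 mm. About 60 g. Pressed home, 12 mm of it stands above the foam to hold it by. Origin: centre of underside, z up. 
- ring: Silver-grey middle part of the grinder: a shallow open dish (outside 52 mm, 13 mm high, bore 44 mm, recess 9 mm deep) with a tapered spigot under it (34 mm across at the foot, 41 mm at the top, 6 mm high) that fits into the bore of the cup; total height 19 mm. It stands on its spigot. About 60 g. Origin: centre of underside, z up. Seated on the cup its origin is 22 mm above the cup's.
- lid: Black top of the grinder with a round red and yellow badge: solid disc 52 mm across, 12 mm high, with the same tapered spigot under it (34 to 41 mm across, 6 mm high) that fits into the recess of the silver ring; total height 18 mm. It stands on its spigot. About 60 g. Origin: centre of underside, z up. Seated on the ring its origin is 13 mm above the ring's.
- tin: Blue open tin: outside diameter 42 mm, height 40 mm, bore 34 mm wide and 26 mm deep, the lowest 6 mm of the outside tapered to 38 mm. About 60 g. Pressed home, 24 mm of it stands above the foam. Origin: centre of underside, z up. 
- cap: White plastic cap of the blue tin: solid disc 42 mm across, 11 mm high, with a tapered spigot under it (24 mm across at the foot, 31 mm at the top, 5 mm high) that fits into the tin's bore; total height 16 mm. It stands on its spigot. About 40 g. Origin: centre of underside, z up. Seated on the tin its origin is 35 mm above the tin's.
- green_grinder: Bystander: a complete green grinder, a solid cylinder 52 mm across and 46 mm high, standing loose among the parts; it stays where it is. Origin: centre of underside, z up. 
Mind the look-alikes: they are no part of the job. Several things look just like the cap: the one meant starts farthest from the robot's base.

How it is judged:
By the outcome, as a careful person would: the job done as asked, in the order asked, and still so for the second after the job is handed in, with the robot touching nothing.
It also fails if it takes over 115 s, if anything falls off the work surface, if the arm or the gripper's body presses on something with over 40 N, if the wrist force passes 120 N, or if a joint passes its speed limit or range.

## Working session

There is one attempt and no reset: what is moved stays moved. The work goes in short steps, Python scripts to look and compute and a tool call to move; the robot and the scene stay as the last step left them, time stands still between calls to the robot, and variables do not carry over. Pictures are saved under pics/ and viewed, at most 14 in all, crops included, and the job is handed in when it is done.

Besides the shell and the picture viewer there is one more tool, called after ">>>" as name(argument=value, ...) on one line, values as JSON. play_rows: Moves the arm, as the interface text tells. Its arguments: {"type":"object","properties":{"translation":{"type":"array","items":{"type":"array","items":{"type":"number"}}},"delta_rot":{"type":"array","items":{"type":"array","items":{"type":"number"}}},"grip":{"type":"array","items":{"type":"number"}},"squeeze":{"type":"number"}},"required":["translation","delta_rot","grip"]}

```bash
ls; mkdir -p pics; python3 - <<'E'
from plant import r
import cv2,numpy as np
np.set_printoptions(precision=4,suppress=True)
s=r.get_state();print(s)
for c in ["scene","side"]:
    cv2.imwrite(f"pics/{c}0.png",r.snapshot(c)); print(c,r.get_calibration(c))
E
```

```text
pics
{'clock': 0.0, 'q': array([-1.1712,  0.69  , -0.1945,  1.5663,  0.1573,  0.9025, -0.2151]), 'qd': array([ 0.0014, -0.001 ,  0.0012,  0.0009,  0.0005,  0.0016,  0.0005]), 'joint_torque': array([  0.0002, -52.7554,  -1.267 , -15.3426,  -0.0528,   0.0067,
         0.0002]), 'tool_pos': array([0.2234, 0.5832, 0.3019]), 'eef_rot': array([ 0.1819,  0.9833, -0.0009, -0.0001]), 'contact_force': array([ 0.0047, -0.6156,  0.3143]), 'moment': array([ 0.0232, -0.0202,  0.0059]), 'finger_force': 0.0, 'opening': 0.9993897288943402}
scene {'intrinsics': array([[348.5304,   0.    , 260.892 ],
       [  0.    , 348.5304, 184.4673],
       [  0.    ,   0.    ,   1.    ]]), 'k1': -0.011014847232501861, 'eye': array([ 0.9529, -0.3656,  0.8946]), 'rotation': array([0.2552, 0.1138, 0.3942, 0.8755])}
side {'intrinsics': array([[392.4035,   0.    , 251.801 ],
       [  0.    , 392.4035, 185.0682],
       [  0.    ,   0.    ,   1.    ]]), 'k1': -0.10276228155946708, 'eye': array([0.2435, 0.6557, 0.9389]), 'rotation': array([-0.0657,  0.3342,  0.9183, -0.2017])}
```

View pics/scene0.png

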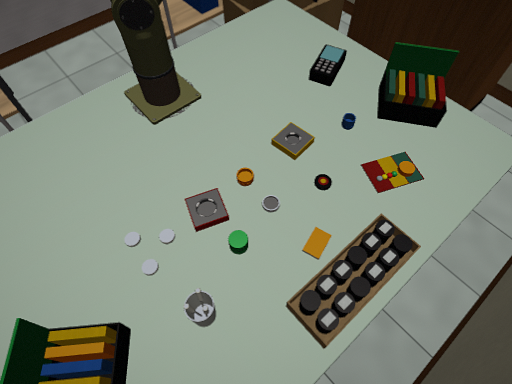

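View pics/side0.png

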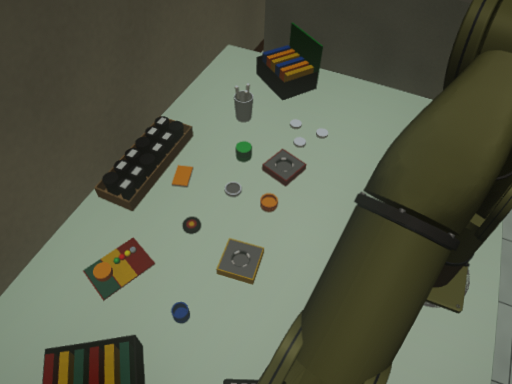

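```bash
python3 - <<'E'
from plant import r
import numpy as np
np.set_printoptions(precision=4,suppress=True)
for c in ["scene","side"]:
  r.snapshot(c)
  for t in ["cup","ring","lid","tin","cap","green_grinder","grinder_box","tin_box"]:
    print(c,t,[(np.round(d["point"],4),round(d["confidence"],2)) for d in r.look_for(c,t)])
E
```

```text
scene cup [(array([ 0.4798, -0.0055,  0.0152]), 0.63)]
scene ring []
scene lid [(array([0.6474, 0.1488, 0.0191]), 0.65)]
scene tin [(array([0.5423, 0.3871, 0.0261]), 0.69)]
scene cap [(array([ 0.4353, -0.3749,  0.0157]), 0.66), (array([ 0.4876, -0.2952,  0.0157]), 0.61)]
scene green_grinder [(array([ 0.6391, -0.1686,  0.0455]), 0.93)]
scene grinder_box [(array([ 0.4949, -0.1692,  0.0234]), 0.85)]
scene tin_box [(array([0.478 , 0.1916, 0.0249]), 0.67)]
side cup [(array([ 0.4781, -0.0121,  0.0165]), 0.59)]
side ring [(array([ 0.6002, -0.0093,  0.0097]), 0.69)]
side lid [(array([0.6463, 0.156 , 0.0203]), 0.64)]
side tin [(array([0.5409, 0.3927, 0.021 ]), 0.8)]
side cap [(array([ 0.5291, -0.3724,  0.0174]), 0.68), (array([ 0.4273, -0.367 ,  0.013 ]), 0.68), (array([0.6436, 0.1556, 0.0194]), 0.53)]
side green_grinder [(array([ 0.6307, -0.1495,  0.0367]), 0.66)]
side grinder_box [(array([ 0.4898, -0.16  ,  0.0268]), 0.93), (array([0.6458, 0.156 , 0.0245]), 0.6), (array([ 0.6   , -0.0109,  0.0103]), 0.28)]
side tin_box [(array([0.4678, 0.1983, 0.022 ]), 0.97)]
```

Scene shows red box (207,208), yellow box (293,140), cup (245,177), ring (271,203), lid (323,182), tin (348,121), caps at (132,239), (167,236), (150,267), green grinder (238,240). I'll refine the positions by fitting model silhouettes.

```bash
cat > h.py <<'E'
from plant import r
import cv2,numpy as np
from scipy.spatial.transform import Rotation as R
from scipy.optimize import least_squares
np.set_printoptions(precision=4,suppress=True)
P={"cup":[(0,24),(6,26),(28,26)],"ring":[(0,17),(6,20.5),(6,26),(19,26)],"lid":[(0,17),(6,20.5),(6,26),(18,26)],
"tin":[(0,19),(6,21),(40,21)],"cap":[(0,12),(5,15.5),(5,21),(16,21)],"green_grinder":[(0,26),(46,26)],
"grinder_box":[(0,70.7),(26,70.7)],"tin_box":[(0,70.7),(26,70.7)]}
def proj(X,cal):
    p=(X-cal["eye"])@R.from_quat(cal["rotation"]).as_matrix()
    s=np.c_[p[:,0],-p[:,1]]/-p[:,2:]
    s=s*(1+cal["k1"]*(s**2).sum(1,keepdims=True))
    K=cal["intrinsics"]; return s@K[:2,:2].T+K[:2,2]
def model(n,x,y,yaw=0,z0=0):
    a=np.arange(4)*np.pi/2+np.pi/4+yaw if "box" in n else np.linspace(0,2*np.pi,48,endpoint=False)
    return np.vstack([np.c_[x+q*np.cos(a)/1e3,y+q*np.sin(a)/1e3,0*a+z0+z/1e3] for z,q in P[n]])
def cen(n,x,y,cal,yaw=0,z0=0):
    h=cv2.convexHull(proj(model(n,x,y,yaw,z0),cal).astype(np.float32)); m=cv2.moments(h)
    return np.array([m["m10"]/m["m00"],m["m01"]/m["m00"]]),m["m00"]
def fit(n,mask,cal,yaw=0,z0=0,g=(.5,0)):
    v,u=np.nonzero(mask); c=np.array([u.mean(),v.mean()])
    s=least_squares(lambda p:cen(n,*p,cal,yaw,z0)[0]-c,g,x_scale=.1,diff_step=1e-3)
    return s.x,len(u)/cen(n,*s.x,cal,yaw,z0)[1]
E
python3 - <<'E'
from h import *
for c in ["scene","side"]:
  cal=r.get_calibration(c); r.snapshot(c)
  for t in P:
    for d in r.silhouettes(c,t):
      x,a=fit(t,d["pixels"],cal); v,u=np.nonzero(d["pixels"]); ex=""
      if "box" in t:
        rc=cv2.minAreaRect(np.c_[u,v].astype(np.float32)); ex=rc
      print(c,t,round(d["confidence"],2),x,"area ratio %.2f"%a,"px",u.mean().round(1),v.mean().round(1),ex)
E
```

```text
scene cup 0.81 [ 0.4817 -0.0131] area ratio 0.93 px 244.2 176.7 
scene ring 0.77 [ 0.6003 -0.0145] area ratio 1.00 px 270.3 203.2 
scene lid 0.63 [0.6494 0.1537] area ratio 0.78 px 322.4 181.7 
scene tin 0.44 [0.5413 0.3896] area ratio 0.90 px 347.3 120.8 
scene tin 0.27 [0.4788 0.1909] area ratio 4.68 px 292.0 140.3 
scene cap 0.61 [ 0.4873 -0.2959] area ratio 0.84 px 166.9 235.8 
scene cap 0.6 [ 0.6303 -0.1625] area ratio 1.91 px 237.5 242.2 
scene cap 0.48 [ 0.5322 -0.378 ] area ratio 0.96 px 150.0 266.8 
scene green_grinder 0.55 [ 0.6343 -0.1638] area ratio 1.05 px 237.8 241.5 
scene grinder_box 0.95 [ 0.494  -0.1663] area ratio 0.94 px 206.2 209.7 ((206.6000213623047, 209.29998779296875), (34.46882247924805, 36.366188049316406), 71.56504821777344)
scene tin_box 0.63 [0.4753 0.198 ] area ratio 1.07 px 292.6 140.5 ((292.7500305175781, 140.25), (32.52690887451172, 34.64822769165039), 45.0)
side cup 0.76 [ 0.4782 -0.0111] area ratio 0.95 px 268.6 202.3 
side ring 0.73 [ 0.5984 -0.0123] area ratio 0.94 px 232.3 189.3 
side lid 0.65 [0.6475 0.1517] area ratio 0.95 px 191.3 224.2 
side tin 0.56 [0.5389 0.3908] area ratio 0.94 px 180.6 311.6 
side tin 0.38 [ 0.487  -0.1551] area ratio 4.42 px 283.8 167.4 
side cap 0.66 [ 0.5293 -0.3787] area ratio 0.96 px 295.4 123.9 
side cap 0.42 [ 0.4289 -0.3731] area ratio 0.86 px 321.7 133.2 
side green_grinder 0.67 [ 0.6323 -0.1626] area ratio 0.82 px 243.3 151.5 
side grinder_box 0.7 [ 0.4905 -0.1638] area ratio 1.02 px 283.4 167.4 ((283.28802490234375, 167.08399963378906), (37.378116607666016, 30.294614791870117), 34.695152282714844)
side grinder_box 0.69 [0.4723 0.1979] area ratio 1.00 px 239.7 260.7 ((239.26414489746094, 260.07550048828125), (40.65872573852539, 39.28511428833008), 15.945395469665527)
side tin_box 0.72 [0.472  0.1963] area ratio 0.99 px 240.1 260.2 ((240.00001525878906, 260.0), (39.84469223022461, 38.57978439331055), 18.43494987487793)
```

```bash
python3 - <<'E'
from h import *
def ray(c,px,z):
    cal=r.get_calibration(c)
    s=least_squares(lambda p:(proj(np.array([[p[0],p[1],z]]),cal)[0]-px),(.5,0),x_scale=.1).x
    return s
for c,px,z,n in [("scene",(200,320),0,"pen base"),("scene",(200,300),.09,"pen top"),("side",(243,118),0,"pen base"),("scene",(379,114),0,"teabox L front"),("scene",(387,68),.0,"teabox L back"),("scene",(380,82),.05,"tea top front"),("scene",(310,78),0,"terminal"),("scene",(332,83),0,"terminal"),("side",(46,350),.05,"tea")]:
    print(n,c,ray(c,px,z))
print(r.get_state()["tool_pos"])
E
```

```text
pen base scene [ 0.7234 -0.3586]
pen top scene [ 0.7116 -0.3337]
pen base side [ 0.7166 -0.3381]
teabox L front scene [0.5835 0.5165]
teabox L back scene [0.4517 0.7346]
tea top front scene [0.5097 0.5936]
terminal scene [0.2943 0.4685]
terminal scene [0.368  0.5105]
tea side [0.7585 0.6137]
[0.2235 0.5836 0.3027]
```

>>> play_rows(translation=[[0, 0, 0], [0, 0, 0], [-0.0214, -0.0496, 0.008], [-0.0214, -0.0496, 0.008], [-0.0214, -0.0496, 0.008], [-0.0214, -0.0496, 0.008], [-0.0214, -0.0496, 0.008], [-0.0214, -0.0496, 0.008], [-0.0214, -0.0496, 0.008], [-0.0214, -0.0496, 0.008], [-0.0214, -0.0496, 0.008], [-0.0214, -0.0496, 0.008], [-0.0214, -0.0496, 0.008], [-0.0214, -0.0496, 0.008], [0, 0, 0], [0, 0, 0]], delta_rot=[[0, 0, -10.5], [0, 0, -10.5], [0, 0, 0], [0, 0, 0], [0, 0, 0], [0, 0, 0], [0, 0, 0], [0, 0, 0], [0, 0, 0], [0, 0, 0], [0, 0, 0], [0, 0, 0], [0, 0, 0], [0, 0, 0], [0, 0, 0], [0, 0, 0]], grip=[1, 1, 1, 1, 1, 1, 1, 1, 1, 1, 1, 1, 1, 1, 1, 1], squeeze=35)

```text
clock: 3.9
tool_pos: [0.4808, -0.0108, 0.2068]
eef_rot: [-0.0, 1.0, 0.0, 0.0]
contact_force: [0.8, 0.4, 0.7]
opening: 1.003
finger_force: 0.0
```

```bash
python3 - <<'E'
from h import *
c="wrist"; cal=r.get_calibration(c); im=r.snapshot(c); cv2.imwrite("pics/w1.png",im)
print(r.get_state()["tool_pos"],cal["eye"])
for t in P:
  for d in r.silhouettes(c,t):
    x,a=fit(t,d["pixels"],cal); v,u=np.nonzero(d["pixels"])
    print(t,round(d["confidence"],2),x,"%.2f"%a,u.min(),u.max(),v.min(),v.max())
E
```

```text
[ 0.4806 -0.01    0.2069] [ 0.4141 -0.0117  0.2889]
cup 0.71 [ 0.4773 -0.0121] 0.98 226 276 157 209
ring 0.83 [ 0.6163 -0.0148] 0.27 229 268 290 302
lid 0.48 [0.6409 0.1334] 0.13 361 377 301 317
cap 0.64 [ 0.485  -0.2861] 0.48 0 19 170 206
green_grinder 0.97 [ 0.6263 -0.1429] 0.17 125 151 296 319
grinder_box 0.55 [ 0.4856 -0.167 ] 0.95 52 167 135 246
tin_box 0.93 [0.4702 0.198 ] 1.01 393 500 126 229
```

View pics/w1.png

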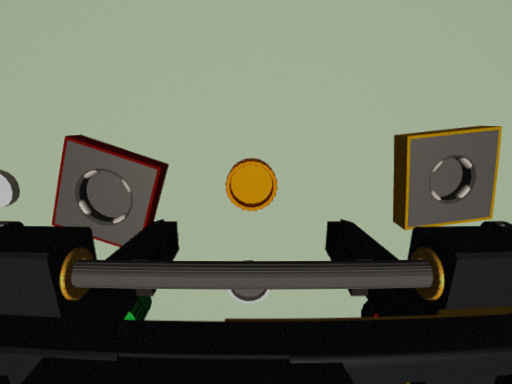

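>>> play_rows(translation=[[0.002, -0.001, 0.042], [0, 0, 0.042], [0, 0, 0.041], [0, 0, 0], [0, 0, 0], [0, 0, 0], [0, 0, 0], [0, 0, 0], [0, 0, -0.03], [0, 0, -0.05], [0, 0, 0]], delta_rot=[[0, 0, 0], [0, 0, 0], [0, 0, 0], [0, 0, 0], [0, 0, 0], [0, 0, 0], [0, 0, 0], [0, 0, 0], [0, 0, 0], [0, 0, 0], [0, 0, 0]], grip=[1, 1, 1, 1, -1, -1, -1, -1, -1, -1, -1], squeeze=35)

```text
clock: 5.72
tool_pos: [0.4802, -0.0125, 0.1645]
eef_rot: [0.0, 1.0, 0.001, 0.003]
contact_force: [-0.3, 0.0, -0.7]
opening: 0.571
finger_force: 35.0
```

```bash
python3 - <<'E'
from h import *
s=r.get_state();print(s["tool_pos"],s["opening"],s["finger_force"],s["clock"])
im=cv2.imread("pics/w1.png")
# cutout: pixels from w1 at old wrist pose
cal=r.get_calibration("wrist"); cal["eye"]=np.array([.4141,-.0117,.2889])
def ray(px,z): return least_squares(lambda p:(proj(np.array([[p[0],p[1],z]]),cal)[0]-px),(.5,0),x_scale=.1).x
print(ray((105,195),.022),ray((453,180),.022))
c="wrist"; cal=r.get_calibration(c); r.snapshot(c)
for t in ["cup"]:
  for d in r.silhouettes(c,t):
    x,a=fit(t,d["pixels"],cal,z0=s["tool_pos"][2]-.0815); print(t,round(d["confidence"],2),x,a)
E
```

```text
[ 0.4802 -0.0125  0.1645] 0.5706404494823121 34.999435963109136 5.725
[ 0.4903 -0.1662] [0.4737 0.2016]
cup 0.57 [ 0.4735 -0.0133] 0.7971996902697193
```

>>> play_rows(translation=[[-0.004, -0.051, 0], [-0.004, -0.051, 0], [-0.0033, -0.0515, 0.01], [0, 0, 0.03], [0, 0, 0.013], [0, 0, 0.006], [0, 0, 0.006], [0, 0, 0.004], [0, 0, 0.003], [0, 0, 0]], delta_rot=[[0, 0, 0], [0, 0, 0], [0, 0, 0], [0, 0, 0], [0, 0, 0], [0, 0, 0], [0, 0, 0], [0, 0, 0], [0, 0, 0], [0, 0, 0]], grip=[-1, -1, -1, -1, -1, -1, -1, -1, -1, -1])

```text
clock: 7.08
tool_pos: [0.4902, -0.1649, 0.0923]
eef_rot: [-0.001, 1.0, -0.0, 0.001]
contact_force: [-4.0, 2.7, 27.6]
opening: 0.575
finger_force: 35.0
```

>>> play_rows(translation=[[0, 0, 0], [0, 0, 0], [0, 0, 0], [0, 0, -0.05], [0, 0, -0.05], [0, 0, 0], [0, 0, 0]], delta_rot=[[0, 0, 0], [0, 0, 0], [0, 0, 0], [0, 0, 0], [0, 0, 0], [0, 0, 0], [0, 0, 0]], grip=[1, 1, 1, 1, 1, 1, 1])

```text
clock: 7.95
tool_pos: [0.4896, -0.166, 0.1892]
eef_rot: [-0.0, 1.0, -0.0, -0.001]
contact_force: [-0.4, -0.0, 0.6]
opening: 0.998
finger_force: 0.0
```

```bash
cat > meas.py <<'E'
from h import *
import sys
s=r.get_state();print("tcp",s["tool_pos"],s["opening"],s["clock"],s["contact_force"])
pairs=[a.split(":") for a in sys.argv[1].split(",")]
for c in sys.argv[2].split(","):
  cal=r.get_calibration(c); im=r.snapshot(c)
  if len(sys.argv)>3: cv2.imwrite(f"pics/{sys.argv[3]}_{c}.png",im)
  for t,*z in pairs:
    z0=float(z[0])/1e3 if z else 0
    for d in r.silhouettes(c,t):
      x,a=fit(t,d["pixels"],cal,z0=z0); v,u=np.nonzero(d["pixels"]); print(c,t,round(d["confidence"],2),x,"%.2f"%a,u.min(),u.max(),v.min(),v.max())
E
python3 meas.py cup:10,ring,grinder_box,green_grinder wrist,scene a; python3 -c "
import cv2;a=cv2.imread('pics/a_wrist.png');b=cv2.imread('pics/a_scene.png')[150:250,150:310]
import numpy as np;b=cv2.resize(b,(400,250));a=cv2.resize(a[100:300,100:400],(400,267));cv2.imwrite('pics/a.png',np.vstack([a,b]))"
```

```text
tcp [ 0.4896 -0.166   0.1892] 0.9979990922248018 7.95 [-0.4298 -0.0458  0.6317]
wrist cup 0.93 [ 0.4883 -0.1656] 0.99 224 281 164 222
wrist cup 0.5 [ 0.4838 -0.166 ] 3.05 189 320 126 253
wrist ring 0.57 [ 0.4878 -0.1658] 3.72 188 320 126 253
wrist grinder_box 0.86 [ 0.4886 -0.1658] 0.75 189 320 126 252
wrist green_grinder 0.7 [ 0.6138 -0.1647] 0.44 230 277 290 318
scene cup 0.73 [ 0.4903 -0.1649] 0.93 196 214 197 215
scene ring 0.72 [ 0.5994 -0.0144] 0.91 262 279 195 211
scene grinder_box 0.77 [ 0.4965 -0.1659] 0.72 186 228 188 230
scene grinder_box 0.51 [ 0.5342 -0.3771] 0.12 142 158 260 275
scene green_grinder 0.87 [ 0.6361 -0.1647] 0.90 229 247 231 253
```

View pics/a.png

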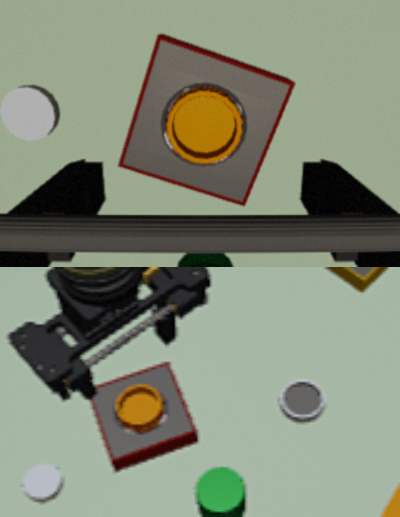

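>>> play_rows(translation=[[0, 0, 0.04], [0, 0, 0.038], [0, 0, 0], [0, 0, 0], [0, 0, 0.005], [0, 0, 0.002], [0, 0, 0.002], [0, 0, 0.001], [0, 0, 0]], delta_rot=[[0, 0, 0], [0, 0, 0], [0, 0, 0], [0, 0, 0], [0, 0, 0], [0, 0, 0], [0, 0, 0], [0, 0, 0], [0, 0, 0]], grip=[-0.18, -0.18, -0.18, -0.18, -0.18, -0.18, -0.18, -0.18, -0.18])

```text
clock: 9.57
tool_pos: [0.4903, -0.1659, 0.1024]
eef_rot: [-0.0, 1.0, -0.0, 0.0]
contact_force: [-1.0, 0.7, 7.2]
opening: 0.407
finger_force: 3.7
```

>>> play_rows(translation=[[0, 0, 0.001], [0, 0, 0.001], [0, 0, 0.001], [0, 0, 0]], delta_rot=[[0, 0, 0], [0, 0, 0], [0, 0, 0], [0, 0, 0]], grip=[-0.18, -0.18, -0.18, -0.18])

```text
clock: 10.07
tool_pos: [0.4903, -0.1658, 0.1022]
eef_rot: [-0.001, 1.0, -0.001, 0.001]
contact_force: [-6.3, 1.6, 35.8]
opening: 0.408
finger_force: 18.1
```

>>> play_rows(translation=[[0, 0, -0.06], [-0.0272, 0.038, 0], [-0.0272, 0.038, 0], [-0.0272, 0.038, 0], [-0.0272, 0.0384, 0], [0, 0, 0], [0, 0, 0]], delta_rot=[[0, 0, 0], [0, 0, 0], [0, 0, 0], [0, 0, 0], [0, 0, 0], [0, 0, 0], [0, 0, 0]], grip=[-0.18, 1, 1, 1, 1, 1, 1])

```text
clock: 10.95
tool_pos: [0.5982, -0.0141, 0.1584]
eef_rot: [-0.0, 1.0, -0.001, -0.001]
contact_force: [-0.9, -0.8, 0.4]
opening: 0.997
finger_force: 0.0
```

```bash
python3 meas.py ring wrist,scene,side
```

```text
tcp [ 0.5982 -0.0141  0.1584] 0.9974541336672456 10.95 [-0.901  -0.7531  0.3801]
wrist ring 0.57 [ 0.597  -0.0154] 0.95 221 280 168 226
scene ring 0.51 [ 0.5989 -0.0151] 0.94 261 278 195 211
side ring 0.78 [ 0.5979 -0.0121] 0.93 224 240 182 197
side ring 0.26 [ 0.4911 -0.1599] 3.87 262 304 150 186
```

>>> play_rows(translation=[[0, 0, 0.043], [0, 0, 0.043], [0, 0, 0], [0, 0, 0], [0, 0, 0], [0, 0, 0], [0, 0, 0], [0, 0, -0.03], [0, 0, -0.06], [0, 0, 0]], delta_rot=[[0, 0, 0], [0, 0, 0], [0, 0, 0], [0, 0, 0], [0, 0, 0], [0, 0, 0], [0, 0, 0], [0, 0, 0], [0, 0, 0], [0, 0, 0]], grip=[1, 1, 1, -1, -1, -1, -1, -1, -1, -1], squeeze=25)

```text
clock: 12.5
tool_pos: [0.6015, -0.0128, 0.167]
eef_rot: [-0.0, 1.0, 0.001, 0.004]
contact_force: [0.4, -0.0, -2.0]
opening: 0.58
finger_force: 25.0
```

>>> play_rows(translation=[[0.0272, -0.038, 0], [0.0272, -0.038, 0], [0.0272, -0.038, 0], [0.0272, -0.038, 0], [0, 0, 0.015], [0, 0, 0.015], [0, 0, 0]], delta_rot=[[0, 0, 0], [0, 0, 0], [0, 0, 0], [0, 0, 0], [0, 0, 0], [0, 0, 0], [0, 0, 0]], grip=[-1, -1, -1, -1, -1, -1, -1])

```text
clock: 13.38
tool_pos: [0.4903, -0.1636, 0.1312]
eef_rot: [-0.002, 1.0, 0.001, -0.001]
contact_force: [0.4, 0.1, -0.9]
opening: 0.582
finger_force: 25.0
```

```bash
python3 meas.py ring:60 scene,side,wrist b
```

```text
tcp [ 0.4903 -0.1636  0.1312] 0.5823299934765345 13.375 [ 0.3592  0.1105 -0.9217]
scene ring 0.8 [ 0.4976 -0.1625] 0.63 198 212 191 206
scene ring 0.68 [ 0.5432 -0.1849] 1.99 187 228 194 229
wrist ring 0.79 [ 0.4842 -0.1656] 0.79 205 297 191 260
```

>>> play_rows(translation=[[0.001, -0.001, 0.01], [0, 0, 0.008], [0, 0, 0.004], [0, 0, 0.003], [0, 0, 0.002], [0, 0, 0]], delta_rot=[[0, 0, 0], [0, 0, 0], [0, 0, 0], [0, 0, 0], [0, 0, 0], [0, 0, 0]], grip=[-1, -1, -1, -1, -1, -1])

```text
clock: 14.42
tool_pos: [0.4894, -0.1663, 0.1058]
eef_rot: [-0.0, 1.0, 0.0, 0.0]
contact_force: [-0.2, 0.0, -0.6]
opening: 0.581
finger_force: 25.0
```

>>> play_rows(translation=[[0, 0, 0.001], [0, 0, 0.001], [0, 0, 0]], delta_rot=[[0, 0, 0], [0, 0, 0], [0, 0, 0]], grip=[-1, -1, -1])

```text
clock: 14.8
tool_pos: [0.4894, -0.1663, 0.1054]
eef_rot: [-0.001, 1.0, -0.0, 0.001]
contact_force: [-2.7, 1.1, 16.8]
opening: 0.581
finger_force: 25.0
```

>>> play_rows(translation=[[0, 0, 0], [0, 0, 0], [0, 0, -0.03], [0, 0, 0], [0, 0, 0], [0, 0, 0.013], [0, 0, 0.004], [0, 0, 0.002], [0, 0, 0]], delta_rot=[[0, 0, 0], [0, 0, 0], [0, 0, 0], [0, 0, 0], [0, 0, 0], [0, 0, 0], [0, 0, 0], [0, 0, 0], [0, 0, 0]], grip=[0.5, 0.5, 0.5, -0.18, -0.18, -0.18, -0.18, -0.18, -0.18])

```text
clock: 15.92
tool_pos: [0.4884, -0.1661, 0.1153]
eef_rot: [-0.001, 1.0, -0.0, -0.001]
contact_force: [-4.6, 0.9, 16.6]
opening: 0.414
finger_force: 8.3
```

>>> play_rows(translation=[[0, 0, -0.05], [-0.0267, 0.0531, 0], [-0.0267, 0.0531, 0], [-0.0267, 0.0531, 0], [-0.0267, 0.0531, 0], [-0.0267, 0.0531, 0], [-0.0267, 0.0531, 0], [0, 0, 0], [0, 0, 0]], delta_rot=[[0, 0, 0], [0, 0, 0], [0, 0, 0], [0, 0, 0], [0, 0, 0], [0, 0, 0], [0, 0, 0], [0, 0, 0], [0, 0, 0]], grip=[-0.18, 0, 1, 1, 1, 1, 1, 1, 1])

```text
clock: 17.05
tool_pos: [0.6485, 0.1515, 0.1634]
eef_rot: [-0.001, 1.0, -0.001, -0.001]
contact_force: [0.4, -0.5, 0.2]
opening: 1.002
finger_force: 0.0
```

```bash
python3 meas.py lid,ring:32,cup:10 wrist,scene,side
```

```text
tcp [0.6485 0.1515 0.1634] 1.002332046744886 17.05 [ 0.4457 -0.4831  0.1828]
wrist lid 0.97 [0.6457 0.1527] 1.00 225 283 165 222
scene lid 0.73 [0.6502 0.1525] 0.86 314 330 174 189
scene ring 0.65 [ 0.4898 -0.1668] 0.97 195 213 195 212
scene cup 0.5 [ 0.5095 -0.1709] 0.21 198 214 205 215
side lid 0.68 [0.6457 0.1519] 0.78 184 199 216 232
side cup 0.51 [ 0.4873 -0.1469] 0.26 276 291 164 171
```

>>> play_rows(translation=[[0.0015, 0.001, 0.045], [0, 0, 0.046], [0, 0, 0], [0, 0, 0], [0, 0, 0], [0, 0, 0], [0, 0, 0]], delta_rot=[[0, 0, 0], [0, 0, 0], [0, 0, 0], [0, 0, 0], [0, 0, 0], [0, 0, 0], [0, 0, 0]], grip=[1, 1, 1, -1, -1, -1, -1])

```text
clock: 18.52
tool_pos: [0.6481, 0.1534, 0.0746]
eef_rot: [-0.0, 1.0, 0.0, 0.001]
contact_force: [-0.0, 0.0, 4.6]
opening: 0.567
finger_force: 17.7
```

>>> play_rows(translation=[[0, 0, 0], [0, 0, -0.045], [0, 0, -0.03], [0.0264, -0.0532, 0], [0.0264, -0.0532, 0], [0.0264, -0.0532, 0], [0.0264, -0.0532, 0], [0.0264, -0.0532, 0], [0.0264, -0.0532, 0], [0, 0, 0], [0, 0, 0.015], [0, 0, 0]], delta_rot=[[0, 0, 0], [0, 0, 0], [0, 0, 0], [0, 0, 0], [0, 0, 0], [0, 0, 0], [0, 0, 0], [0, 0, 0], [0, 0, 0], [0, 0, 0], [0, 0, 0], [0, 0, 0]], grip=[-1, -1, -1, -1, -1, -1, -1, -1, -1, -1, -1, -1])

```text
clock: 20.02
tool_pos: [0.4898, -0.1639, 0.1325]
eef_rot: [-0.002, 1.0, 0.001, -0.001]
contact_force: [0.5, 0.6, -0.5]
opening: 0.57
finger_force: 25.0
```

>>> play_rows(translation=[[0, -0.001, 0.006], [0, 0, 0.003], [0, 0, 0.002], [0, 0, 0.002], [0, 0, 0.001], [0, 0, 0]], delta_rot=[[0, 0, 0], [0, 0, 0], [0, 0, 0], [0, 0, 0], [0, 0, 0], [0, 0, 0]], grip=[-1, -1, -1, -1, -1, -1])

```text
clock: 20.78
tool_pos: [0.4896, -0.167, 0.1197]
eef_rot: [-0.0, 1.0, 0.0, 0.0]
contact_force: [-0.4, -0.4, -0.9]
opening: 0.565
finger_force: 25.0
```

>>> play_rows(translation=[[0, 0, 0.001], [0, 0, 0.001], [0, 0, 0]], delta_rot=[[0, 0, 0], [0, 0, 0], [0, 0, 0]], grip=[-1, -1, -1])

```text
clock: 21.15
tool_pos: [0.4896, -0.167, 0.1194]
eef_rot: [-0.0, 1.0, -0.001, 0.001]
contact_force: [-3.5, 0.2, 16.2]
opening: 0.567
finger_force: 25.0
```

>>> play_rows(translation=[[0, 0, 0], [0, 0, 0], [0, 0, -0.03], [0, 0, 0], [0, 0, 0], [0, 0, 0.015], [0, 0, 0.004], [0, 0, 0.003], [0, 0, 0]], delta_rot=[[0, 0, 0], [0, 0, 0], [0, 0, 0], [0, 0, 0], [0, 0, 0], [0, 0, 0], [0, 0, 0], [0, 0, 0], [0, 0, 0]], grip=[0.5, 0.5, 0.5, -0.18, -0.18, -0.18, -0.18, -0.18, -0.18])

```text
clock: 22.28
tool_pos: [0.4885, -0.1667, 0.1273]
eef_rot: [-0.001, 1.0, -0.001, -0.001]
contact_force: [-6.7, 1.3, 27.9]
opening: 0.411
finger_force: 13.7
```

>>> play_rows(translation=[[0, 0, -0.05], [-0.0052, 0.0557, 0], [-0.0052, 0.0557, 0], [-0.0052, 0.0557, 0], [-0.0052, 0.0557, 0], [-0.0052, 0.0557, 0], [-0.0052, 0.0557, 0], [-0.0052, 0.0557, 0], [-0.0052, 0.0557, 0], [-0.0052, 0.0557, 0], [-0.0052, 0.0557, 0], [0, 0, 0], [0, 0, 0]], delta_rot=[[0, 0, 0], [0, 0, 0], [0, 0, 0], [0, 0, 0], [0, 0, 0], [0, 0, 0], [0, 0, 0], [0, 0, 0], [0, 0, 0], [0, 0, 0], [0, 0, 0], [0, 0, 0], [0, 0, 0]], grip=[-0.18, 1, 1, 1, 1, 1, 1, 1, 1, 1, 1, 1, 1])

```text
clock: 23.9
tool_pos: [0.5407, 0.3891, 0.1744]
eef_rot: [-0.001, 1.0, -0.001, -0.001]
contact_force: [-0.2, -0.3, -0.7]
opening: 1.002
finger_force: 0.0
```

```bash
python3 meas.py tin,lid:45,tin_box wrist,scene,side c; python3 -c "
import cv2,numpy as np
a=cv2.imread('pics/c_wrist.png');b=cv2.imread('pics/c_scene.png');cv2.imwrite('pics/c.png',cv2.resize(np.hstack([a,b]),(800,300)))"
```

```text
tcp [0.5407 0.3891 0.1744] 1.002214922579909 23.9 [-0.1753 -0.3414 -0.7471]
wrist tin 0.57 [0.5385 0.3918] 1.00 231 281 168 223
wrist tin_box 0.87 [0.4717 0.2049] 0.87 0 114 50 182
scene lid 0.51 [ 0.4889 -0.1666] 0.88 194 212 193 209
scene tin_box 0.96 [0.4754 0.1948] 0.94 271 313 125 159
side tin 0.69 [0.5396 0.3911] 0.81 172 188 302 321
side lid 0.59 [ 0.4879 -0.1658] 0.95 278 293 151 164
side tin_box 0.66 [0.4727 0.1969] 0.99 217 263 238 283
```

View pics/c.png

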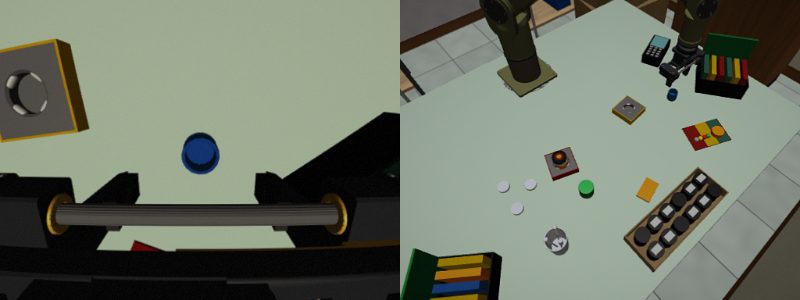

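```bash
python3 - <<'E'
from h import *
A=r.get_calibration("side");B=r.get_calibration("scene")
def ray(cal,px,z): return least_squares(lambda p:(proj(np.array([[p[0],p[1],z]]),cal)[0]-px),(.5,0.4),x_scale=.1).x
for z in (0,.03,.06,.09): print(z,"side corner",ray(A,(137,338),z),"scene",ray(B,(380,93),z),ray(B,(379,114),z))
a=cv2.imread("pics/c_wrist.png")[120:320,280:512];b=cv2.imread("pics/c_scene.png")[20:140,300:470];c=cv2.imread("pics/c_side.png")[220:384,20:270]
f=lambda i:cv2.resize(i,(int(i.shape[1]*300/i.shape[0]),300))
cv2.imwrite("pics/d.png",cv2.resize(np.hstack([f(b),f(c)]),(800,270)))
E
```

```text
0 side corner [0.6069 0.487 ] scene [0.5202 0.6031] [0.5835 0.5165]
0.03 side corner [0.5953 0.4924] scene [0.5348 0.5707] [0.5959 0.4869]
0.06 side corner [0.5837 0.4978] scene [0.5493 0.5382] [0.6083 0.4573]
0.09 side corner [0.5721 0.5032] scene [0.5638 0.5057] [0.6206 0.4278]
```

View pics/d.png

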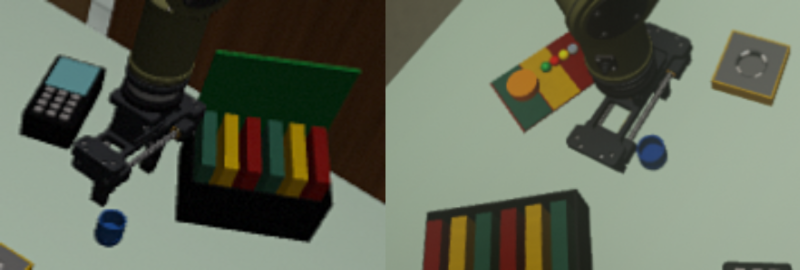

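>>> play_rows(translation=[[0.0015, 0.002, 0], [0, 0, 0], [0, 0, 0], [0, 0, 0.04], [0, 0, 0.04], [0, 0, 0.013], [0, 0, 0], [0, 0, 0], [0, 0, 0], [0, 0, 0], [0, 0, 0], [0, 0, 0]], delta_rot=[[0, 0, -10], [0, 0, -10], [0, 0, -10], [0, 0, 0], [0, 0, 0], [0, 0, 0], [0, 0, 0], [0, 0, 0], [0, 0, 0], [0, 0, 0], [0, 0, 0], [0, 0, 0]], grip=[1, 1, 1, 1, 1, 1, 1, -1, -1, -1, -1, -1], squeeze=40)

```text
clock: 26.0
tool_pos: [0.5397, 0.3921, 0.0829]
eef_rot: [-0.259, 0.966, 0.0, 0.0]
contact_force: [-1.1, -0.2, 1.5]
opening: 0.47
finger_force: 40.0
```

>>> play_rows(translation=[[0, 0, -0.03], [0, 0, -0.05], [0, 0, 0], [0, 0, 0], [0.0168, -0.0487, 0], [0.0168, -0.0487, 0], [0.0168, -0.0487, 0], [0.0168, -0.0487, 0], [0, 0, 0], [0, 0, 0]], delta_rot=[[0, 0, 0], [0, 0, 10], [0, 0, 10], [0, 0, 10], [0, 0, 0], [0, 0, 0], [0, 0, 0], [0, 0, 0], [0, 0, 0], [0, 0, 0]], grip=[-1, -1, -1, -1, -1, -1, -1, -1, -1, -1])

```text
clock: 27.25
tool_pos: [0.4731, 0.1982, 0.163]
eef_rot: [-0.0, 1.0, 0.001, 0.001]
contact_force: [-1.2, 1.0, -0.4]
opening: 0.468
finger_force: 40.0
```

```bash
python3 meas.py tin:80,tin_box wrist,side e;python3 -c "
import cv2
a=cv2.imread('pics/e_wrist.png');cv2.imwrite('pics/e.png',a[80:300,80:430])"
```

```text
tcp [0.4731 0.1982 0.163 ] 0.4684741268160002 27.25 [-1.1876  1.0493 -0.4326]
wrist tin 0.69 [0.4657 0.1973] 0.71 212 291 197 260
wrist tin_box 0.69 [0.4534 0.1969] 0.63 185 311 132 222
side tin_box 0.62 [ 0.4832 -0.1508] 0.61 264 304 155 185
side tin_box 0.57 [0.4623 0.2068] 0.66 217 262 244 282
```

View pics/e.png

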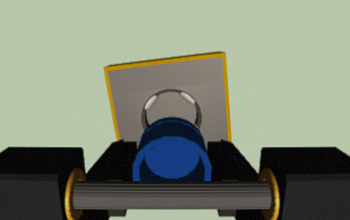

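```bash
python3 - <<'E'
from h import *
A=r.get_calibration("wrist")
ray=lambda px,z: least_squares(lambda p:(proj(np.array([[p[0],p[1],z]]),A)[0]-px),(.45,0.2),x_scale=.1).x
a,b,c=[ray(p,.026) for p in [(185.5,148),(306.5,133.5),(312,219.5)]]
print(a,b,c,(a+c)/2,np.linalg.norm(b-a),np.linalg.norm(c-b),np.degrees(np.arctan2(*(b-a)[::-1])))
print(proj(model("tin_box",.472,.1975,np.radians(5.6)),A)[4:])
im=cv2.imread("pics/e_wrist.png").copy()
E
```

```text
[0.4274 0.1435] [0.4156 0.2415] [0.4891 0.2503] [0.4583 0.1969] 0.0987181524274145 0.07408632897909488 96.88306785667513
[[312.0108 248.3281]
 [307.49   135.7646]
 [184.7387 147.6477]
 [202.2279 257.8478]]
```

>>> play_rows(translation=[[0.001, 0, 0.035], [0, 0, 0.015], [0, 0, 0.006], [0, 0, 0.005], [0, 0, 0.005], [0, 0, 0.003], [0, 0, 0]], delta_rot=[[0, 0, 0], [0, 0, 0], [0, 0, 0], [0, 0, 0], [0, 0, 0], [0, 0, 0], [0, 0, 0]], grip=[-1, -1, -1, -1, -1, -1, -1])

```text
clock: 28.42
tool_pos: [0.4717, 0.1976, 0.0936]
eef_rot: [-0.0, 1.0, 0.0, 0.0]
contact_force: [0.1, 1.3, -1.2]
opening: 0.472
finger_force: 40.0
```

>>> play_rows(translation=[[0, 0, 0.001], [0, 0, 0.001], [0, 0, 0.001], [0, 0, 0]], delta_rot=[[0, 0, 0], [0, 0, 0], [0, 0, 0], [0, 0, 0]], grip=[-1, -1, -1, -1])

```text
clock: 28.92
tool_pos: [0.4717, 0.1975, 0.0927]
eef_rot: [-0.001, 1.0, 0.0, 0.001]
contact_force: [-4.0, 0.2, 22.3]
opening: 0.464
finger_force: 40.0
```

>>> play_rows(translation=[[0, 0, 0], [0, 0, 0], [0, 0, -0.04], [0, 0, 0], [0, 0, 0], [0, 0, 0.012], [0, 0, 0.004], [0, 0, 0.002], [0, 0, 0.001], [0, 0, 0]], delta_rot=[[0, 0, 0], [0, 0, 0], [0, 0, 0], [0, 0, 0], [0, 0, 0], [0, 0, 0], [0, 0, 0], [0, 0, 0], [0, 0, 0], [0, 0, 0]], grip=[0.5, 0.5, 0.5, -0.36, -0.36, -0.36, -0.36, -0.36, -0.36, -0.36])

```text
clock: 30.18
tool_pos: [0.4709, 0.1979, 0.1141]
eef_rot: [-0.001, 1.0, 0.0, 0.001]
contact_force: [-5.7, -1.1, 38.1]
opening: 0.317
finger_force: 18.9
```

>>> play_rows(translation=[[0, 0, -0.03], [0, 0, -0.04], [-0.006, -0.0577, 0], [-0.006, -0.0577, 0], [-0.006, -0.0577, 0], [-0.006, -0.0577, 0], [-0.006, -0.0577, 0], [-0.006, -0.0577, 0], [-0.006, -0.0577, 0], [-0.006, -0.0577, 0], [-0.006, -0.0577, 0], [-0.006, -0.0577, 0], [0, 0, 0], [0, 0, 0]], delta_rot=[[0, 0, 0], [0, 0, 0], [0, 0, 0], [0, 0, 0], [0, 0, 0], [0, 0, 0], [0, 0, 0], [0, 0, 0], [0, 0, 0], [0, 0, 0], [0, 0, 0], [0, 0, 0], [0, 0, 0], [0, 0, 0]], grip=[-0.36, -0.36, 0.5, 0.5, 0.5, 0.5, 0.5, 0.5, 0.5, 0.5, 0.5, 0.5, 0.5, 0.5])

```text
clock: 31.92
tool_pos: [0.5316, -0.3786, 0.1802]
eef_rot: [-0.001, 1.0, 0.001, -0.001]
contact_force: [1.0, 0.6, 0.7]
opening: 0.751
finger_force: 0.0
```

```bash
python3 meas.py cap,tin:10 wrist,scene,side f;python3 -c "
import cv2,numpy as np
a=cv2.imread('pics/f_wrist.png');b=cv2.imread('pics/f_scene.png');cv2.imwrite('pics/f.png',cv2.resize(np.hstack([a,b]),(800,300)))"
```

```text
tcp [ 0.5316 -0.3786  0.1802] 0.7514012201001649 31.925 [1.0142 0.6272 0.6805]
wrist cap 0.94 [ 0.5283 -0.3804] 0.99 229 272 167 210
wrist cap 0.92 [ 0.4287 -0.3739] 0.99 234 281 53 104
wrist cap 0.8 [ 0.4837 -0.2978] 0.97 315 362 120 165
scene cap 0.67 [ 0.5342 -0.3763] 0.98 142 159 259 275
scene cap 0.52 [ 0.4884 -0.2967] 0.76 160 174 229 243
scene tin 0.73 [0.4723 0.1985] 0.86 286 299 129 143
side cap 0.53 [ 0.5293 -0.3795] 1.01 290 301 119 128
side cap 0.46 [ 0.4844 -0.2963] 0.83 294 305 138 147
side tin 0.62 [0.4749 0.1957] 1.01 231 247 246 265
side tin 0.3 [0.4651 0.2112] 4.36 217 263 238 284
```

View pics/f.png

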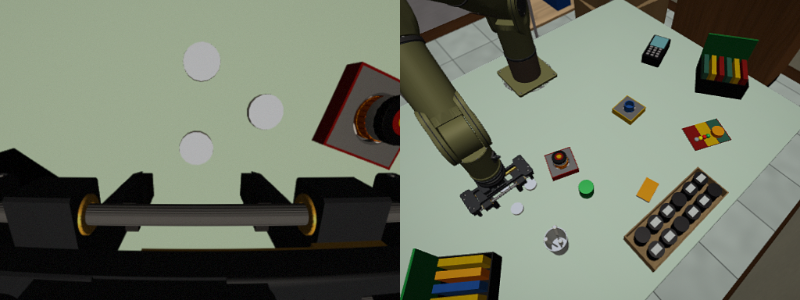

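```bash
python3 - <<'E'
from h import *
A=r.get_calibration("side");B=r.get_calibration("scene")
def ray(cal,px,z): return least_squares(lambda p:(proj(np.array([[p[0],p[1],z]]),cal)[0]-px),(.5,-.4),x_scale=.1).x
for z in (0,.05,.085,.12): print(z,"scene",ray(B,(129,325),z),ray(B,(45,322),z),"side",ray(A,(291,97),z),ray(A,(258,73),z),ray(A,(320,75),z))
a=cv2.imread("pics/scene0.png")[260:384,0:220];c=cv2.imread("pics/side0.png")[20:160,220:350]
cv2.imwrite("pics/g.png",np.hstack([cv2.resize(a,(530,300)),cv2.resize(c,(270,300))]))
E
```

```text
0 scene [ 0.6188 -0.4947] [ 0.4771 -0.6456] side [ 0.6022 -0.5306] [ 0.7826 -0.6224] [ 0.5459 -0.723 ]
0.05 scene [ 0.6375 -0.4875] [ 0.5037 -0.63  ] side [ 0.5831 -0.4675] [ 0.7539 -0.5543] [ 0.5298 -0.6496]
0.085 scene [ 0.6506 -0.4824] [ 0.5223 -0.619 ] side [ 0.5698 -0.4232] [ 0.7338 -0.5067] [ 0.5185 -0.5982]
0.12 scene [ 0.6637 -0.4774] [ 0.5409 -0.608 ] side [ 0.5564 -0.379 ] [ 0.7137 -0.459 ] [ 0.5072 -0.5468]
```

View pics/g.png

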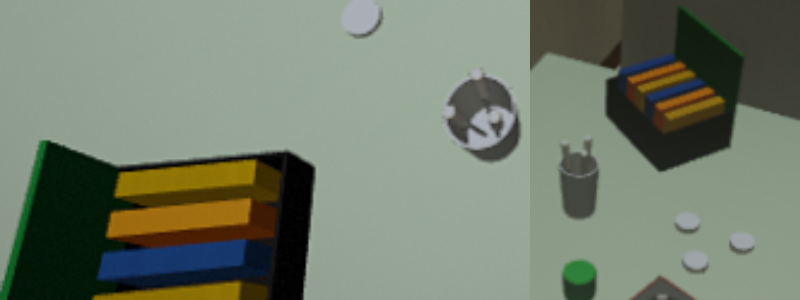

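The tea box keeps about 5 cm clear of the gripper body; the cap is clear to grasp.

>>> play_rows(translation=[[0.002, -0.001, 0.05], [0, 0, 0.04], [0, 0, 0.019], [0, 0, 0], [0, 0, 0], [0, 0, 0], [0, 0, 0], [0, 0, 0]], delta_rot=[[0, 0, 0], [0, 0, 0], [0, 0, 0], [0, 0, 0], [0, 0, 0], [0, 0, 0], [0, 0, 0], [0, 0, 0]], grip=[0.5, 0.5, 0.5, 0.5, -1, -1, -1, -1], squeeze=20)

```text
clock: 33.38
tool_pos: [0.5306, -0.3811, 0.0739]
eef_rot: [-0.0, 1.0, -0.0, 0.001]
contact_force: [-0.2, 0.2, 5.4]
opening: 0.452
finger_force: 20.0
```

>>> play_rows(translation=[[0, 0, -0.02], [0, 0, -0.045], [0, 0, -0.045], [0.0059, 0.0579, 0], [0.0059, 0.0579, 0], [0.0059, 0.0579, 0], [0.0059, 0.0579, 0], [0.0059, 0.0579, 0], [0.0059, 0.0579, 0], [0.0059, 0.0579, 0], [0.0059, 0.0579, 0], [0.0059, 0.0579, 0], [0.0059, 0.0579, 0], [0, 0, 0.02], [0, 0, 0.02], [0, 0, 0]], delta_rot=[[0, 0, 0], [0, 0, 0], [0, 0, 0], [0, 0, 0], [0, 0, 0], [0, 0, 0], [0, 0, 0], [0, 0, 0], [0, 0, 0], [0, 0, 0], [0, 0, 0], [0, 0, 0], [0, 0, 0], [0, 0, 0], [0, 0, 0], [0, 0, 0]], grip=[-1, -1, -1, -1, -1, -1, -1, -1, -1, -1, -1, -1, -1, -1, -1, -1])

```text
clock: 35.38
tool_pos: [0.47, 0.1982, 0.1426]
eef_rot: [-0.001, 1.0, -0.0, -0.001]
contact_force: [1.0, 0.2, 0.7]
opening: 0.454
finger_force: 20.0
```

>>> play_rows(translation=[[-0.0015, 0, 0.01], [0, 0, 0.008], [0, 0, 0.004], [0, 0, 0.002], [0, 0, 0.001], [0, 0, 0]], delta_rot=[[0, 0, 0], [0, 0, 0], [0, 0, 0], [0, 0, 0], [0, 0, 0], [0, 0, 0]], grip=[-1, -1, -1, -1, -1, -1])

```text
clock: 36.12
tool_pos: [0.4722, 0.1981, 0.1187]
eef_rot: [-0.0, 1.0, -0.0, 0.001]
contact_force: [-1.1, -1.0, 9.4]
opening: 0.453
finger_force: 20.0
```

>>> play_rows(translation=[[0, 0, 0], [0, 0, 0], [0, 0, -0.03], [0, 0, 0], [0, 0, 0], [0, 0, 0.015], [0, 0, 0.004], [0, 0, 0.002], [0, 0, 0.001], [0, 0, 0]], delta_rot=[[0, 0, 0], [0, 0, 0], [0, 0, 0], [0, 0, 0], [0, 0, 0], [0, 0, 0], [0, 0, 0], [0, 0, 0], [0, 0, 0], [0, 0, 0]], grip=[0.5, 0.5, 0.5, -0.4, -0.4, -0.4, -0.4, -0.4, -0.4, -0.4])

```text
clock: 37.38
tool_pos: [0.4721, 0.1982, 0.1258]
eef_rot: [-0.0, 1.0, 0.0, 0.0]
contact_force: [-0.2, -0.1, -0.6]
opening: 0.298
finger_force: 0.0
```

>>> play_rows(translation=[[0, 0, 0.001], [0, 0, 0.001], [0, 0, 0]], delta_rot=[[0, 0, 0], [0, 0, 0], [0, 0, 0]], grip=[-0.4, -0.4, -0.4])

```text
clock: 37.75
tool_pos: [0.4722, 0.1983, 0.1254]
eef_rot: [-0.0, 1.0, 0.0, 0.001]
contact_force: [-2.1, -1.4, 15.4]
opening: 0.296
finger_force: 8.0
```

Seated at the expected height. Retreat and take a final look.

>>> play_rows(translation=[[0, 0, -0.03], [0, 0, -0.05], [0, 0, -0.05], [0, 0.05, -0.02], [0, 0.05, 0], [0, 0, 0], [0, 0, 0]], delta_rot=[[0, 0, 0], [0, 0, 0], [0, 0, 0], [0, 0, 0], [0, 0, 0], [0, 0, 0], [0, 0, 0]], grip=[-0.4, -0.4, -0.4, 1, 1, 1, 1])

```text
clock: 38.62
tool_pos: [0.4718, 0.2972, 0.2734]
eef_rot: [-0.0, 1.0, -0.001, -0.0]
contact_force: [-0.0, -0.7, -0.2]
opening: 0.732
finger_force: 0.0
```

```bash
python3 meas.py cap:45,lid:45,green_grinder scene,side h;python3 -c "
import cv2,numpy as np
a=cv2.imread('pics/h_scene.png')[100:260,180:340];b=cv2.imread('pics/h_side.png')[120:300,180:330];cv2.imwrite('pics/h.png',np.hstack([cv2.resize(a,(400,400)),cv2.resize(b,(400,400))]))"
```

```text
tcp [0.4718 0.2972 0.2734] 0.7320290884301666 38.625 [-0.0465 -0.6804 -0.1726]
scene cap 0.51 [ 0.4596 -0.3707] 0.75 126 140 232 246
scene cap 0.5 [ 0.5105 -0.3005] 0.83 159 174 229 243
scene lid 0.84 [ 0.4901 -0.1676] 0.97 194 212 193 210
scene green_grinder 0.6 [ 0.6351 -0.1638] 1.04 228 248 230 254
side cap 0.57 [ 0.4743 -0.2507] 0.96 293 305 137 147
side cap 0.47 [0.4714 0.1961] 0.90 233 248 245 259
side cap 0.46 [ 0.4194 -0.3227] 0.85 316 327 129 138
side lid 0.7 [ 0.4864 -0.1669] 1.02 278 294 151 164
side lid 0.22 [0.4576 0.2219] 3.65 217 264 239 283
```

View pics/h.png

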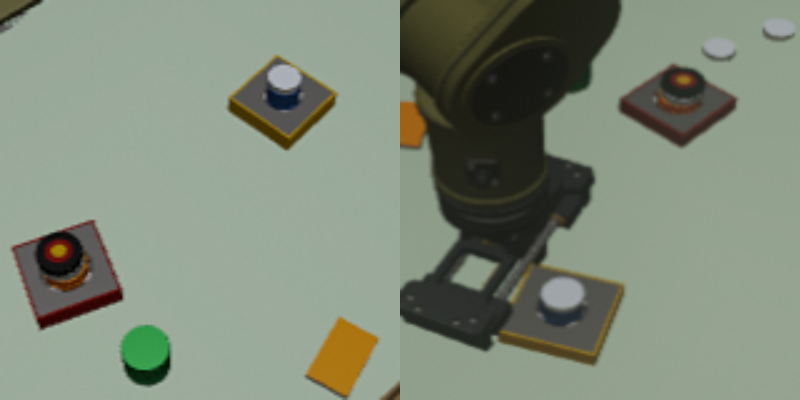

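Both stacks are packed, the grinder hasn't moved and the gripper is clear.

```bash
python3 -c "
from plant import r
print(r.finish_job())"
```

```text
the job is handed in; nothing more can be done
None
```

The gift set is packed in the order asked and handed in at about 39 s. Each part was checked at its seated height, the green grinder stands where it was, and the gripper is clear.

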